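# Meter two tubes out of the slide-gate hopper

### The arm

A 6-joint arm with a two-finger parallel gripper is mounted at the origin on a cart in front of the work surface, level with it; the furniture and walls round the work are solid. World frame = base frame: x ahead of the robot, y to its left, z up, the work surface at z = 0. Lengths are in mm, angles in degrees, forces in N, time in s.
With the tool pointing down it reaches from about 300 to 950 mm from the base axis. Payload 3.1 kg.
Tool frame: the origin (TCP) lies at the very end of the fingers, on their centre line; the grasp point (between the pads) lies 19 mm behind it (grip_point_offset is the distance from the TCP to the grasp point, in mm); y points along the fingers, x is the direction in which the jaws open and shut, and the axes are right-handed (so a half turn about y gives the same grasp; the last joint's range is limited). The gripper opens to 85 mm and grips with 20 to 120 N. Pads are 22 mm wide; open, the fingers measure 114 mm over their backs; the gripper's body (76 mm by 85 mm) begins 54 mm behind the grasp point. The pads swing forward as they close: fully open they stand 13 mm farther back than shut.
Start: joints at [62.069, 17.653, 93.61, -0, 68.738, -3.994], TCP at [253.62, 571.235, 231.272] pointing down, gripper open.
Joint ranges: [-175.34, 175.34], [-45.06, 112.39], [2.9, 150.54], [-68.45, 248.45], [3.09, 151.38], [-168.51, 168.51]. Speed limits (degrees/s): [159.86, 159.86, 180, 180, 180, 180].

### API

Orientations are given as [roll, pitch, yaw] about the fixed x, y, z axes, in that order (R = Rz(yaw) Ry(pitch) Rx(roll)).
In Python, from bench import * gives the robot as it stands.
- The arm moves only by the shell command python3 -m inch 'ROWS' [FORCE]. ROWS is JSON, a list of rows, each a list of 3 entries, a list of its own where there are three numbers: the opening, from 0 (shut) to 1 (fully open), then the shift along the tool's x, y, z scaled (see below), then the turn, a rotation vector about the tool's x, y, z scaled (see below). A call has 1 to 10 rows; each row is the pose to reach, as a shift and turn from the pose measured when the call began, along the tool's axes at that moment; what a row does not reach only later rows make up. The controller multiplies each number of a shift by 0.15 m and each number of a turn by 90 degrees. A row lasts 1/8 s, in which the tool goes at most 62.5 mm and 10.7 degrees, less where a joint would pass 70% of its speed; a pose out of reach is approached as far as the arm can. A call with a number of a shift or a turn outside -1 to 1 is refused whole. A call with a gripper value outside its range is refused whole. The fingers move at their own pace and stop on an object; FORCE is the grip in N (left out, the last holds). Time passes only in rows, so rows that repeat a pose let the fingers close. It gives the time, the measured TCP pose, the force and the opening at its end, in the units of the state.
- state(): the state, without advancing time (a new reading comes with each control period).
- get_image(name): name is "scene" or "top"; returns a dict with "pixels" (384x512x3 uint8, red, green, blue), "depth" (384x512 float32, mm along the optical axis (not along the pixel's ray), 0 where there is no reading), "K" (3x3 intrinsics, pixels), "k1" (the pictures are not rectified: a ray, as slopes to the right and down, at radius r is drawn at 1 + k1 r^2 times it, then the intrinsics apply), "world_from_camera" (4x4, takes a point from camera to world coordinates). Camera axes: x right, y up, looking along -z (the intrinsics and any distortion apply to the point x, -y, -z); pixel columns grow to the right and rows downward; lengths in mm; the calibration is good to about 2 mm. A picture is of the moment at which its call begins.
- finish_job(): hands the job in, once; it reports no verdict.
Trained networks look in a picture, given as the dict that the camera call returned (one of the last four; its "shot" number tells which), for a name from the list of things; names that differ only in an ending like _2 or _b are one class to them, and where a whole thing is asked for, a point or a joint stands for the part that bears it (a point fixed in the world has none). Each returns a list of dicts, best first, with "confidence" (0 to 1); they miss things now and then, are a little off and sometimes report something else, mostly with a low value. They report only what shows in the picture. A call takes as long as a camera call. They do not tell look-alikes from the thing itself.
- spot_in(thing, picture): "box" ([left, top, width, height] in pixels, round what is visible of it).
- spot_point(thing, picture): "pixel" ([column, row] in pixels: a listed point, or the origin of a listed thing).
The state is a dict: "time_s": time; "joint_positions": joint angles; "joint_vel": joint speeds; "joint_efforts": joint torques, N m; "eef_pos": TCP position; "orientation": TCP orientation; "contact_force": force on the tool from outside, world axes, zero at the start; "torque": the same for the moment, N m; "finger_gap": finger opening in mm.
Only numpy, scipy, OpenCV 4.12 (cv2) and the standard library are available. Lean on these libraries where they do the work, as an engineer would, in place of code of your own. Each camera call takes 0.05 s, during which the arm holds its last target.

### The job

Dispense just the two green-capped tubes from the hopper. First slide the red-finned stop collar along its bar until its pointer stands on the green band and let go of it; then pull the gate out by its blue handle until it meets the collar so that both green-capped tubes drop into the tray below, and push the gate fully shut again. The orange-capped tubes must stay in the hopper and the collar on the band; leave the small round bottle, the timer and everything else on the bench alone.

Things in the scene. Friction and masses are not known exactly. Their poses are not given: they have to be found in the camera images.
- hopper: Fixed dosing hopper on a stand, 176 x 220 mm footprint, white walls, rim 150 mm above the bench (134 mm at the front). Origin: centre of its footprint, on the bench. Its x axis points from the front (the side with the guide bar, towards the robot) to the back; its y axis is the direction in which the gate is pulled open; z up. A 12 mm steel guide bar runs along y at x = -110 mm, 116 mm above the bench.
- lanes (a point): Centre of the hopper's four lanes, at the gate's top face (99.5 mm above the bench). Lanes are 44 mm apart along y (at y = -66, -22, 22, 66 mm), 3 mm dividers; in each a capped tube lies along x on the gate. Opening uncovers the lanes from the y = -88 mm end: both green tubes are free at about 82 mm opening, the first orange one drops beyond about 105 mm.
- tray (a point): Centre of the floor of the open catch tray under the gate, 11 mm above the bench; 140 x 180 mm inside.
- gate (a joint): How far the steel slide gate is pulled out along the hopper's +y (m): 0 shut (end stop), up to 0.165. Stays where it is left; friction about 2.5 N. A steel dog on the gate, running along the guide bar, meets the collar: the gate stops at 0.092 + the collar's value (0.092 with the pointer at the band's middle). Pulled further with over about 7 N more, it drags the collar along.
- gate_handle (a point): Grip point of the gate's upright blue handle, 25 mm below its top, 175 mm above the bench, clear of the hopper's rim (150 mm). The handle is 14 mm thick along the hopper's y and 36 mm wide along x, free down to 101 mm above the bench. With the gate shut the point lies at hopper x = 0, y = 155 mm; it moves with the gate.
- collar (a joint): Position of the brass stop collar along the guide bar (m): 0 when its pointer is at the middle of the green band, positive towards the hopper's +y (the gate handle's side); range -0.05 to 0.066. It slides with about 7 N of friction and stays where it is left.
- collar_fin (a point): Grip point of the red upright fin on the brass collar, 19 mm below its top, 175 mm above the bench, at hopper x = -110 mm. Fin 14 mm thick along the hopper's y, 28 mm wide along x, free down to 130 mm above the bench. The collar is 20 mm long, 28 mm across; a thin red pointer (3 mm) sticks out to the front from its middle, over the white scale strip.
- band (a point): Middle of the green band on the white scale strip, 106 mm above the bench, at hopper x = -141, y = 21 mm. The band is 16 mm wide along y: the pointer counts as on it within 8 mm of its middle.
- green_1_mid (a point): Middle of the green-capped tube (34 mm thick, 116 mm long) in the lane at y = -66 mm, lying, its axis about 117 mm above the bench; about 28 mm above the bench once it lies in the tray.
- green_2_mid (a point): Middle of the other green-capped tube, same size, in the lane at y = -22 mm.
- orange_1_mid (a point): Middle of an orange-capped tube, same size, in the lane at y = +22 mm.
- orange_2_mid (a point): Middle of the other orange-capped tube, same size, in the lane at y = +66 mm.
- small_bottle: Small round white bottle with a green cap, 42 mm across, 78 mm high, standing on the bench to the right of the hopper; a bystander. Origin: centre of its underside.
- timer: White timer, 58 x 58 x 20 mm, lying to the left; bystander. Origin: centre of its underside.
Not all that is in view belongs to the job. Leave any black or purple look-alike of the part that bears orange_1_mid alone.

How it is judged:
By the outcome, as a careful person would: the job done as asked, in the order asked, and still so for the second after the job is handed in, with the robot touching nothing.
It also fails if it takes over 58 s, if anything falls off the work surface, if the arm or the gripper's body presses on something with over 40 N, if the wrist force passes 120 N, or if a joint passes its speed limit or range.

## Working session

There is one attempt and no reset: what is moved stays moved. The work goes in short steps, Python scripts to look and compute and a shell command to move; the robot and the scene stay as the last step left them, time stands still between calls to the robot, and variables do not carry over. Pictures are saved under pics/ and viewed, and the job is handed in when it is done.

```bash
ls; mkdir -p pics; cat > h.py <<'E'
from bench import *
import numpy as np, cv2
def ray(img,px):
    K=np.array(img["K"]);k1=img["k1"]
    d=np.array([(px[0]-K[0,2])/K[0,0],(px[1]-K[1,2])/K[1,1]])
    s=d.copy()
    for _ in range(20): s=d/(1+k1*(s@s))
    T=np.array(img["world_from_camera"])
    return T[:3,3],T[:3,:3]@np.array([s[0],-s[1],-1.0])
def at_z(img,px,z):
    o,r=ray(img,px); return o+r*(z-o[2])/r[2]
def at_depth(img,px):
    c,w=int(round(px[0])),int(round(px[1])); d=img["depth"][w,c]
    o,r=ray(img,px); return o+r*d
def proj(img,P):
    T=np.array(img["world_from_camera"]);K=np.array(img["K"])
    p=T[:3,:3].T@(np.array(P)-T[:3,3]); s=np.array([p[0],-p[1]])/-p[2]
    s=s*(1+img["k1"]*(s@s)); return K[0,0]*s[0]+K[0,2],K[1,1]*s[1]+K[1,2]
def save(img,name,crop=None,scale=1.5):
    p=img["pixels"][:,:,::-1]
    if crop: x,y,w,h=crop; p=p[y:y+h,x:x+w]
    cv2.imwrite("pics/"+name,cv2.resize(p,None,fx=scale,fy=scale,interpolation=cv2.INTER_CUBIC))
E
python3 - <<'E'
from h import *
Z={'gate_handle':175,'collar_fin':175,'band':106,'green_1_mid':117,'orange_1_mid':117,'lanes':99.5,'tray':11,'hopper':0,'small_bottle':0,'timer':0}
for n in("scene","top"):
    im=get_image(n); save(im,n+"0.png")
    print(n,np.round(im["world_from_camera"],2).tolist())
    for t,z in Z.items():
        for r in spot_point(t,im)[:4]:
            print(t,np.round(r["pixel"]),round(r["confidence"],2),np.round(at_z(im,r["pixel"],z)), np.round(at_depth(im,r["pixel"])))
print(state())
E
```

```text
pics
scene [[0.75, 0.47, -0.46, -63.84], [-0.66, 0.53, -0.54, -620.75], [-0.01, 0.71, 0.7, 1017.52], [0.0, 0.0, 0.0, 1.0]]
gate_handle [247. 155.] 0.79 [557. 148. 175.] [549. 137. 186.]
collar_fin [256. 203.] 0.44 [426. -52. 175.] [514.  50.  24.]
collar_fin [254. 184.] 0.43 [479.  21. 175.] [477.  19. 177.]
collar_fin [268. 173.] 0.42 [548.  27. 175.] [580.  61. 131.]
band [254. 202.] 0.88 [464.   2. 106.] [508.  54.  31.]
green_1_mid [297. 190.] 0.68 [607. -62. 117.] [598. -70. 130.]
orange_1_mid [190. 147.] 0.66 [460. 392. 117.] [509. 486.  33.]
orange_1_mid [246. 166.] 0.59 [555. 158. 117.] [545. 145. 131.]
orange_1_mid [278. 184.] 0.44 [581.   6. 117.] [563. -11. 141.]
lanes [279. 189.] 0.67 [579.  -3.  99.] [574.  -8. 106.]
tray [280. 202.] 0.61 [594.   2.  11.] [532. -57. 106.]
hopper [280. 203.] 0.83 [596.   8.   0.] [525. -60. 109.]
small_bottle [353. 273.] 0.66 [ 565. -368.    0.] [ 562. -369.    6.]
timer [206. 194.] 0.69 [411. 237.   0.] [405. 226.  13.]
timer [283. 186.] 0.67 [668.  66.   0.] [577. -20. 127.]
top [[-0.01, 1.0, -0.07, 428.99], [-1.0, -0.01, -0.0, 53.43], 
[... 828 characters left out ...]
416. 244.  16.]
{'time_s': 1.1, 'joint_positions': array([ 6.20693466e+01,  1.76526376e+01,  9.36092952e+01, -9.08929336e-04,
        6.87364123e+01, -3.99497597e+00]), 'joint_vel': array([ 0.00270985, -0.06397257, -0.03034853,  0.0713515 ,  0.06694456,
       -0.11010741]), 'joint_efforts': array([-1.75646833e-04, -4.15296578e+01, -2.77089483e+01, -1.79860322e-04,
        8.19017096e-04,  3.80789160e-06]), 'eef_pos': array([253.6215833 , 571.24756231, 231.27868832]), 'orientation': array([-9.00009603e+01, -1.59193927e-03,  6.60646522e+01]), 'contact_force': array([-0.40473818, -0.1063367 ,  0.25124561]), 'torque': array([0.01485462, 0.0347504 , 0.02205553]), 'finger_gap': 85.38423058046686}
```

View pics/scene0.png

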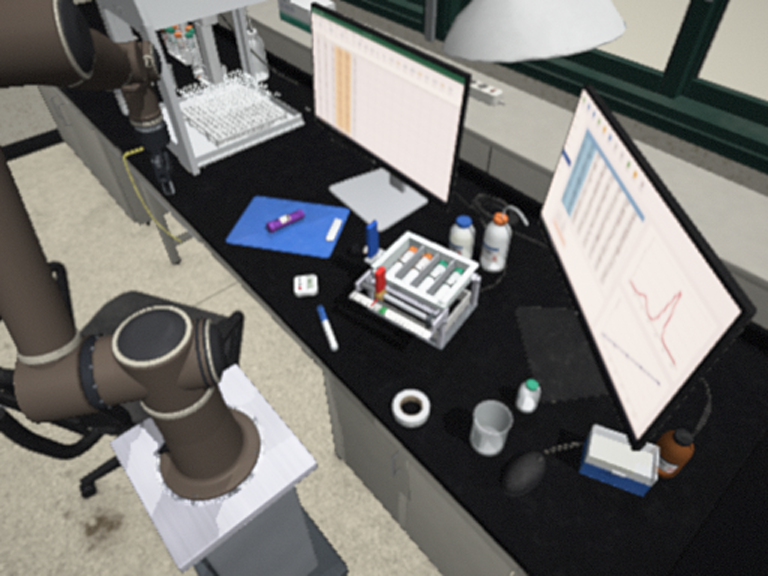

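View pics/top0.png

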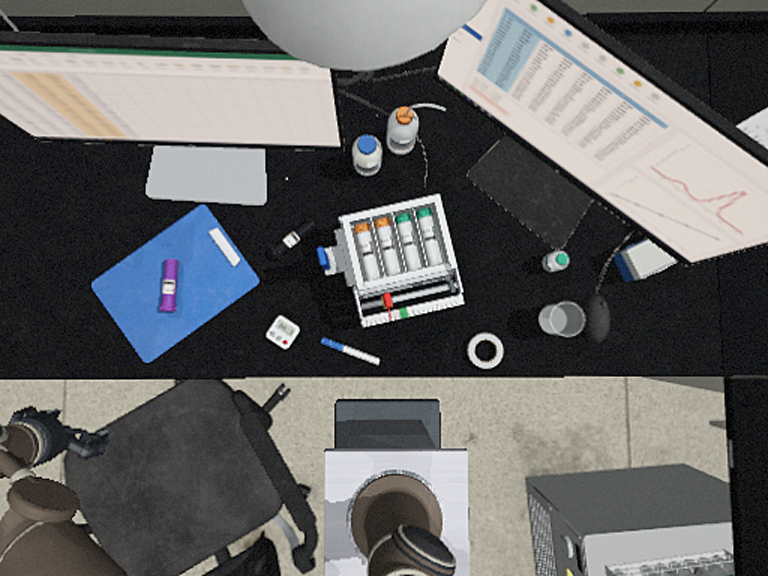

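```bash
python3 - <<'E'
from h import *
im=get_image("top"); save(im,"topc.png",(180,120,160,120),5)
im=get_image("scene"); save(im,"scc.png",(200,110,160,120),5)
E
```

```text
(no output)
```

View pics/topc.png

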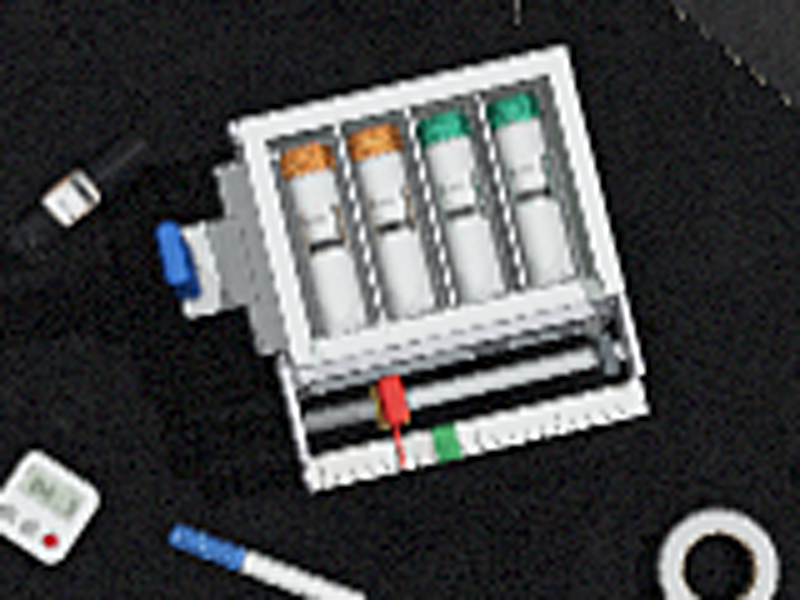

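View pics/scc.png

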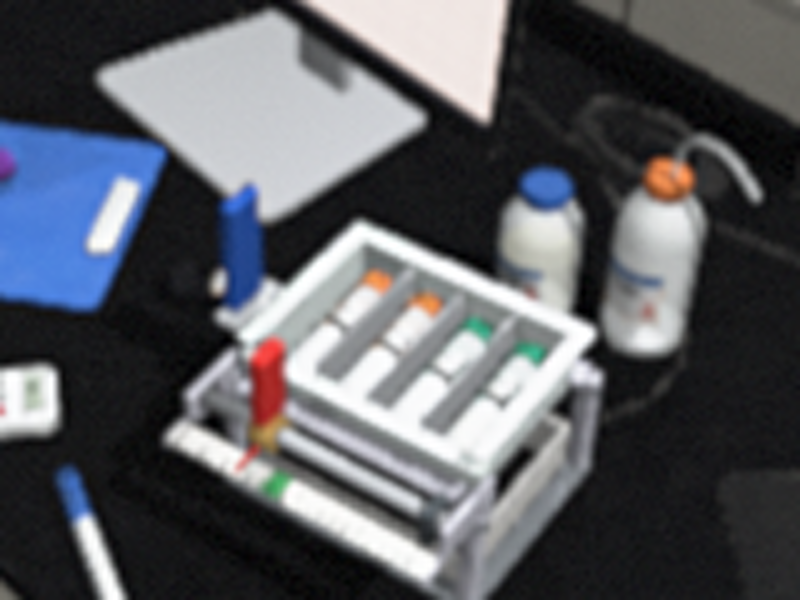

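```bash
cat >> h.py <<'E'
def cloud(im):
    K=np.array(im["K"]);H,W=im["depth"].shape
    u,v=np.meshgrid(np.arange(W),np.arange(H))
    d=np.stack([(u-K[0,2])/K[0,0],(v-K[1,2])/K[1,1]],-1); s=d.copy()
    for _ in range(20): s=d/(1+im["k1"]*(s**2).sum(-1,keepdims=True))
    T=np.array(im["world_from_camera"])
    r=np.stack([s[...,0],-s[...,1],-np.ones((H,W))],-1)*im["depth"][...,None]
    return r@T[:3,:3].T+T[:3,3]
def mask(im,col):
    h=cv2.cvtColor(im["pixels"],cv2.COLOR_RGB2HSV).astype(int);H,S,V=h[...,0],h[...,1],h[...,2]
    b=(S>130)&(V>70)
    return b&{'red':(H<6)|(H>172),'green':(H>60)&(H<90),'blue':(H>105)&(H<125)}[col]
E
python3 - <<'E'
from h import *
for n in("top","scene"):
    im=get_image(n);P=cloud(im);near=(abs(P[...,0]-580)<170)&(abs(P[...,1]-0)<230)
    m=near&(P[...,2]>142)&(P[...,2]<158)
    q=P[m][:,:2].astype(np.float32)
    # drop fin/handle
    r=cv2.minAreaRect(q);print(n,m.sum(),r)
    for c,zlo,zhi in(('red',140,220),('green',95,115),('blue',110,220),('green',116,145)):
        k=near&mask(im,c)&(P[...,2]>zlo)&(P[...,2]<zhi)
        vv,uu=np.nonzero(k); p=P[k]
        if len(p): print(c,len(p),'px',uu.mean().round(1),vv.mean().round(1),np.median(p,0).round(1),p.min(0).round(),p.max(0).round())
        if c!='green' and len(p):
            t=p[p[:,2]>p[:,2].max()-8];print('  top',t.mean(0).round(1),len(t))
E
```

```text
top 907 ((565.7177734375, 13.715377807617188), (200.50033569335938, 253.80950927734375), 12.765430450439453)
red 46 px 258.1 199.6 [476.3  20.6 193.1] [462.  12. 155.] [489.  29. 197.]
  top [476.3  19.8 193.5] 42
green 25 px 268.9 208.5 [450.5 -16.  107. ] [444. -22. 104.] [460. -10. 112.]
blue 78 px 214.9 171.7 [557.5 143.8 199.5] [542. 136. 130.] [576. 155. 205.]
  top [559.6 146.2 200.5] 58
green 78 px 275.4 143.1 [652.1 -36.8 131.5] [637. -73. 120.] [665.  -1. 139.]
scene 658 ((567.4204711914062, 19.063858032226562), (202.96322631835938, 257.8963623046875), 13.13370132446289)
red 84 px 253.1 185.2 [471.5  16.8 175.7] [462.  13. 143.] [486.  27. 199.]
  top [474.1  19.3 195. ] 22
green 3 px 254.7 206.7 [450.9 -14.2 108.3] [448. -16. 107.] [455. -12. 109.]
blue 150 px 247.9 158.6 [554.6 143.1 160.9] [541. 136. 111.] [581. 153. 205.]
  top [555.6 144.4 201.4] 21
green 16 px 300.8 177.4 [651.1 -34.8 133.5] [642. -65. 130.] [664.  -7. 137.]
```

Candidates:
- **Collar fin:** red fin at top pixel (258,200). The timer's red button at (190,228) is a distractor.
- **Gate handle:** blue upright at (215,171). The blue pen at (216,228), blue clipboard and blue-capped bottle are distractors.
- **Tubes:** the four in the hopper. The purple tube at (113,190) and the black one at (194,159) on the bench are to be left alone.

I choose the red fin on the bar and the blue upright at the gate's end; both show in the crops above. The hopper pose is about (593,-5) with yaw 12.9°, and the collar is at about +29 mm.

```bash
cat >> h.py <<'E'
from scipy.spatial.transform import Rotation as Ro
O=np.array([593.,-5,0]);YAW=12.9
def hw(p): return O+Ro.from_euler('z',YAW,degrees=True).apply(p)
def wh(p): return Ro.from_euler('z',-YAW,degrees=True).apply(np.array(p)-O)
def togo(target,yaw=YAW+90):
    s=state();R=Ro.from_euler('xyz',s["orientation"],degrees=True)
    G=Ro.from_euler('xyz',[-90,0,yaw],degrees=True)
    print('t',round(s["time_s"],2),'tcp',s["eef_pos"].round(1),'rpy',s["orientation"].round(1),'hop',wh(s["eef_pos"]).round(1),'F',s["contact_force"].round(1),'gap',round(s["finger_gap"],1))
    print('shift',(R.inv().apply(np.array(target)-s["eef_pos"])/150).round(3),'turn',((R.inv()*G).as_rotvec(degrees=True)/90).round(3))
E
python3 -c "
from h import *
print(wh([475.5,19.7,0]));togo([475.5,19.7,225])"
```

```text
[-109.02016245   50.30849013    0.        ]
t 1.3 tcp [253.6 571.2 231.3] rpy [-90.    0.   66.1] hop [-202.2  637.5  231.3] F [ 0.1  0.3 -0.9] gap 85.4
shift [-2.76   0.042 -2.844] turn [-0.    -0.409 -0.   ]
```

```bash
python3 -m inch '[[0.6,[-0.2,0,-0.2],[0,-0.06,0]],[0.6,[-0.45,0,-0.46],[0,-0.15,0]],[0.6,[-0.7,0,-0.72],[0,-0.25,0]],[0.6,[-0.97,0,-1],[0,-0.35,0]],[0.6,[-0.97,0,-1],[0,-0.4,0]]]'; python3 -c "
from h import *
togo([475.5,19.7,225])"
```

```text
time_s: 1.92
eef_pos: [332.7, 374.0, 231.2]
orientation: [-90.0, 0.1, 102.0]
contact_force: [-1.0, 0.6, 0.7]
finger_gap: 51.4
t 1.93 tcp [332.7 374.  231.2] rpy [-9.00e+01  1.00e-01  1.02e+02] hop [-169.1  427.5  231.2] F [-1.   0.6  0.7] gap 51.4
shift [-2.508  0.045 -0.441] turn [-0.    -0.01  -0.001]
```

```bash
python3 -m inch '[[0.6,[-0.3,0,-0.06],[0,-0.01,0]],[0.6,[-0.65,0,-0.12],[0,-0.01,0]],[0.6,[-1,0,-0.18],[0,-0.01,0]],[0.6,[-1,0,-0.18],[0,-0.01,0]]]';python3 -m inch '[[0.6,[-0.3,0,-0.06],[0,0,0]],[0.6,[-0.65,0,-0.12],[0,0,0]],[0.6,[-1,0,-0.18],[0,0,0]],[0.6,[-1,0,-0.18],[0,0,0]]]'; python3 -c "
from h import *
togo([475.5,19.7,225])"
```

```text
time_s: 2.42
eef_pos: [391.3, 230.2, 231.6]
orientation: [-90.0, 0.1, 102.6]
contact_force: [1.1, 0.5, 0.4]
finger_gap: 50.9
time_s: 2.92
eef_pos: [451.6, 88.0, 232.3]
orientation: [-90.1, 0.1, 102.3]
contact_force: [-0.6, 0.3, -0.1]
finger_gap: 51.2
t 2.92 tcp [451.6  88.  232.3] rpy [-9.010e+01  1.000e-01  1.023e+02] hop [-117.1  122.2  232.3] F [-0.6  0.3 -0.1] gap 51.2
shift [-0.479  0.05  -0.058] turn [ 0.001 -0.007 -0.002]
```

```bash
python3 -m inch '[[0.5,[-0.25,0.05,-0.03],[0,-0.007,0]],[0.5,[-0.479,0.05,-0.058],[0,-0.007,0]],[0.5,[-0.479,0.05,-0.058],[0,-0.007,0]],[0.5,[-0.479,0.05,-0.058],[0,-0.007,0]]]'; python3 - <<'E'
from h import *
togo([475.5,19.7,158])
im=get_image("scene"); save(im,"a.png",(200,110,160,120),5)
E
```

```text
time_s: 3.42
eef_pos: [475.0, 21.3, 224.9]
orientation: [-90.1, 0.1, 103.0]
contact_force: [0.2, 0.1, -0.7]
finger_gap: 42.6
t 3.42 tcp [475.   21.3 224.9] rpy [-9.01e+01  1.00e-01  1.03e+02] hop [-109.1   52.   224.9] F [ 0.2  0.1 -0.7] gap 42.6
shift [-0.011  0.446 -0.   ] turn [ 0.001  0.001 -0.001]
```

View pics/a.png

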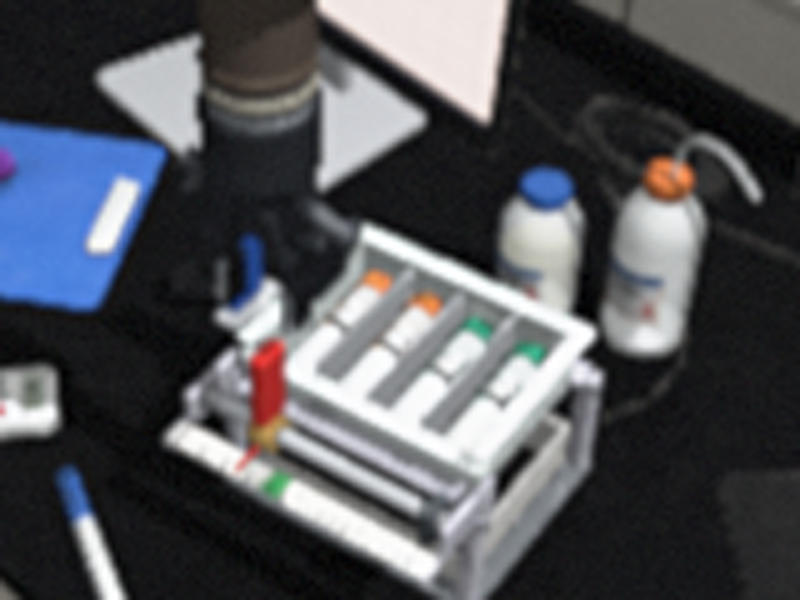

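The picture shows the gripper hovering at crop (270,200), above the red fin (268,380), with nothing disturbed. I'll descend and close.

```bash
python3 -m inch '[[0.5,[-0.011,0.12,0],[0,0,0]],[0.5,[-0.011,0.25,0],[0,0,0]],[0.5,[-0.011,0.36,0],[0,0,0]],[0.5,[-0.011,0.446,0],[0,0,0]],[0.5,[-0.011,0.446,0],[0,0,0]],[0.1,[-0.011,0.446,0],[0,0,0]],[0.0,[-0.011,0.446,0],[0,0,0]],[0.0,[-0.011,0.446,0],[0,0,0]],[0.0,[-0.011,0.446,0],[0,0,0]],[0.0,[-0.011,0.446,0],[0,0,0]]]' 40; python3 - <<'E'
from h import *
togo(hw([-110,21,158]))
im=get_image("scene"); save(im,"b.png",(200,110,160,120),5)
E
```

```text
time_s: 4.72
eef_pos: [476.1, 19.9, 158.8]
orientation: [-90.2, 0.1, 103.0]
contact_force: [-2.1, 1.9, 5.1]
finger_gap: 13.6
t 4.72 tcp [476.1  19.9 158.8] rpy [-9.02e+01  1.00e-01  1.03e+02] hop [-108.4   50.3  158.8] F [-2.1  1.9  5.1] gap 13.6
shift [-0.196  0.006  0.011] turn [ 0.002  0.001 -0.001]
```

View pics/b.png

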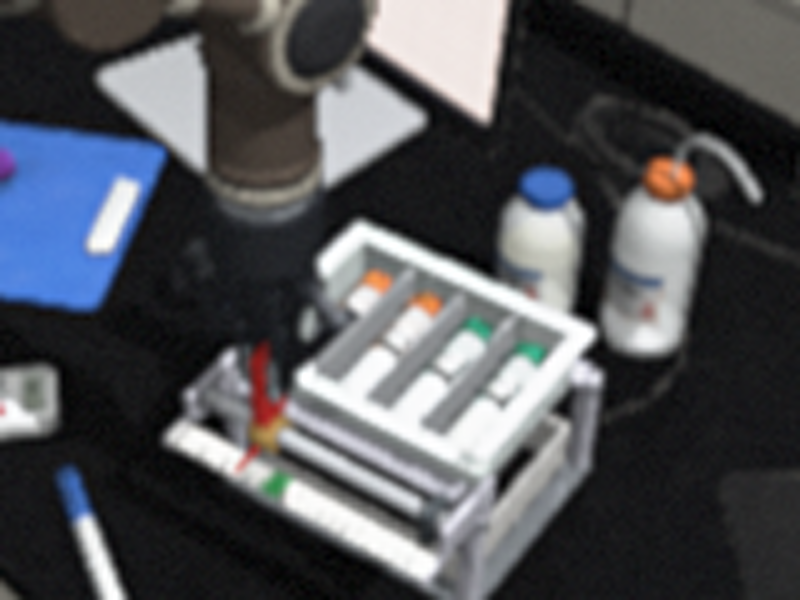

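Fin is gripped between the fingers, gap 13.6 mm, at crop (265,370). The pointer at (243,463) is still left of the band at (277,483). Slide −29 mm along tool x.

```bash
python3 -m inch '[[0,[-0.05,0,0],[0,0,0]],[0,[-0.1,0,0],[0,0,0]],[0,[-0.15,0,0],[0,0,0]],[0,[-0.195,0,0],[0,0,0]],[0,[-0.195,0,0],[0,0,0]],[0,[-0.195,0,0],[0,0,0]],[0,[-0.195,0,0],[0,0,0]]]'; python3 - <<'E'
from h import *
togo(hw([-110,21,158]))
im=get_image("scene"); save(im,"c.png",(220,150,100,75),8)
im=get_image("top"); save(im,"ct.png",(220,150,100,75),8)
E
```

```text
time_s: 5.65
eef_pos: [482.4, -7.7, 158.8]
orientation: [-90.1, -0.0, 103.0]
contact_force: [-1.1, 3.7, 3.7]
finger_gap: 13.5
t 5.65 tcp [482.4  -7.7 158.8] rpy [-90.1  -0.  103. ] hop [-108.5   22.1  158.8] F [-1.1  3.7  3.7] gap 13.5
shift [-0.007  0.005  0.01 ] turn [0.001 0.001 0.   ]
```

View pics/c.png

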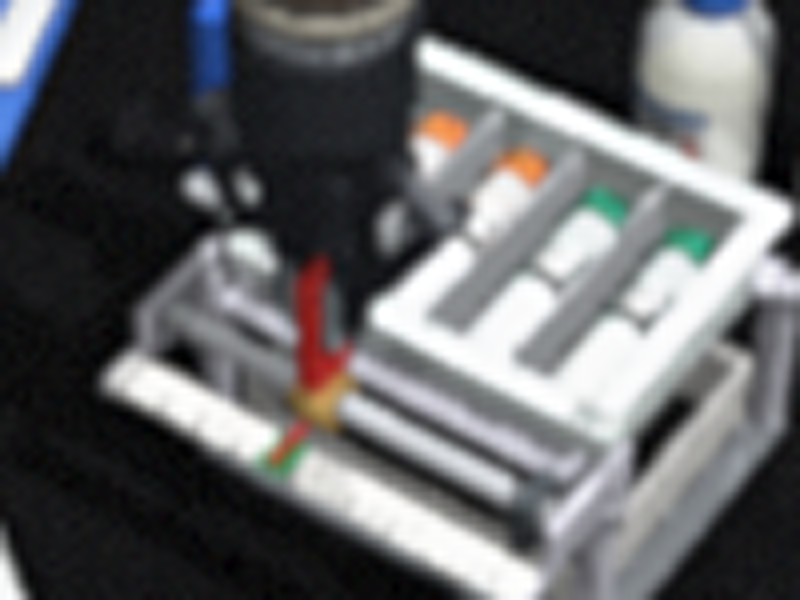

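View pics/ct.png

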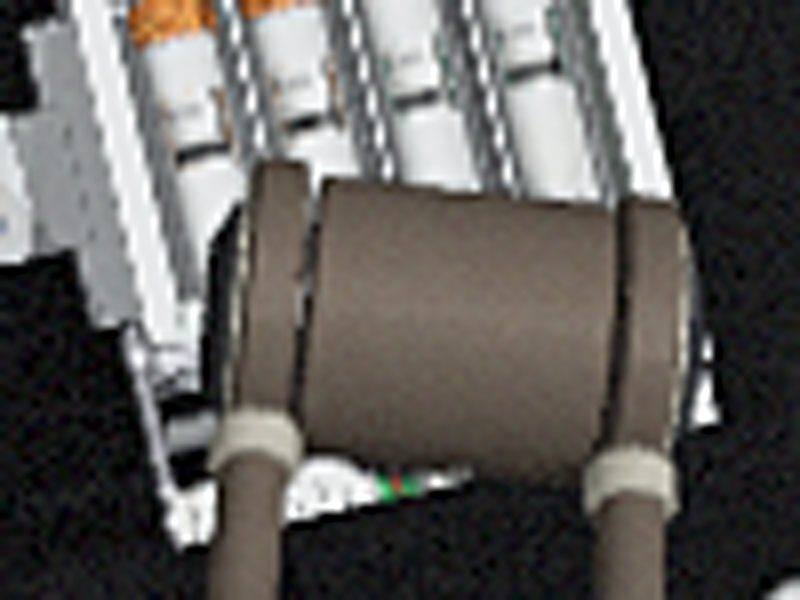

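The pointer sits in the middle of the green band: top crop pointer (398,485), band from 378 to 420. Now release and rise.

```bash
python3 -m inch '[[0.3,[0,0,0],[0,0,0]],[0.45,[0,0,0],[0,0,0]],[0.45,[0,0,0],[0,0,0]],[0.45,[0,-0.1,0],[0,0,0]],[0.45,[0,-0.25,0],[0,0,0]],[0.45,[0,-0.4,0],[0,0,0]],[0.45,[0,-0.5,0],[0,0,0]],[0.45,[0,-0.5,0],[0,0,0]]]'; python3 - <<'E'
from h import *
togo(hw([0,155,233]))
print(hw([0,155,175]))
im=get_image("scene"); save(im,"d.png",(220,150,100,75),8)
E
```

```text
time_s: 6.75
eef_pos: [483.5, -8.0, 235.7]
orientation: [-90.3, 0.0, 103.0]
contact_force: [-0.9, -0.6, 0.3]
finger_gap: 38.1
t 6.75 tcp [483.5  -8.  235.7] rpy [-90.3   0.  103. ] hop [-107.4   21.6  235.7] F [-0.9 -0.6  0.3] gap 38.1
shift [ 0.889  0.022 -0.717] turn [ 0.004  0.001 -0.   ]
[558.39623202 146.0879851  175.        ]
```

View pics/d.png

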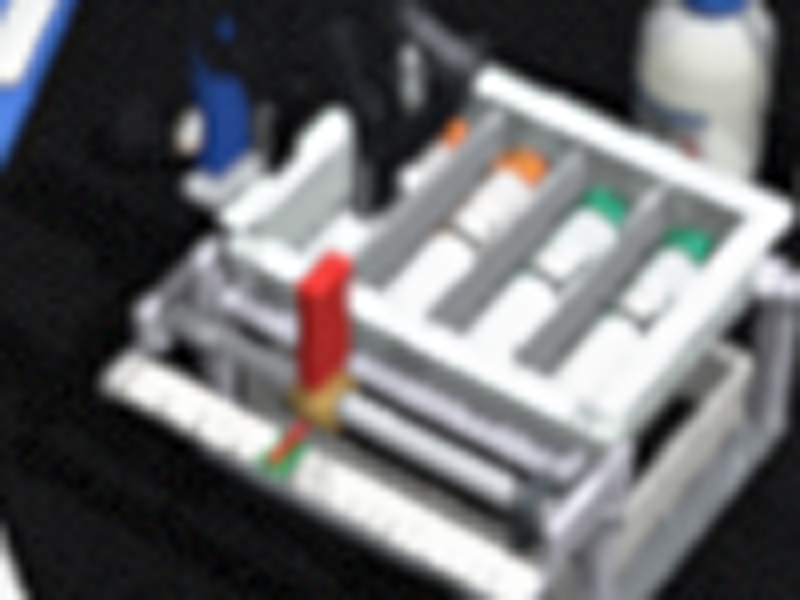

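Collar released, pointer (285,450) still on the band. Now to the blue handle.

```bash
python3 -m inch '[[0.45,[0.2,0,-0.16],[0.004,0,0]],[0.45,[0.45,0.01,-0.36],[0.004,0,0]],[0.45,[0.7,0.02,-0.56],[0.004,0,0]],[0.45,[0.889,0.022,-0.717],[0.004,0,0]],[0.45,[0.889,0.022,-0.717],[0.004,0,0]],[0.45,[0.889,0.022,-0.717],[0.004,0,0]]]'; python3 - <<'E'
from h import *
togo(hw([0,155,158]))
im=get_image("scene"); save(im,"e.png",(200,110,100,75),8)
E
```

```text
time_s: 7.55
eef_pos: [556.3, 145.8, 230.2]
orientation: [-89.7, 0.0, 103.0]
contact_force: [-0.3, 0.1, -0.9]
finger_gap: 38.2
t 7.55 tcp [556.3 145.8 230.2] rpy [-89.7   0.  103. ] hop [ -2.1 155.1 230.2] F [-0.3  0.1 -0.9] gap 38.2
shift [-0.001  0.481 -0.017] turn [-0.004  0.001 -0.   ]
```

View pics/e.png

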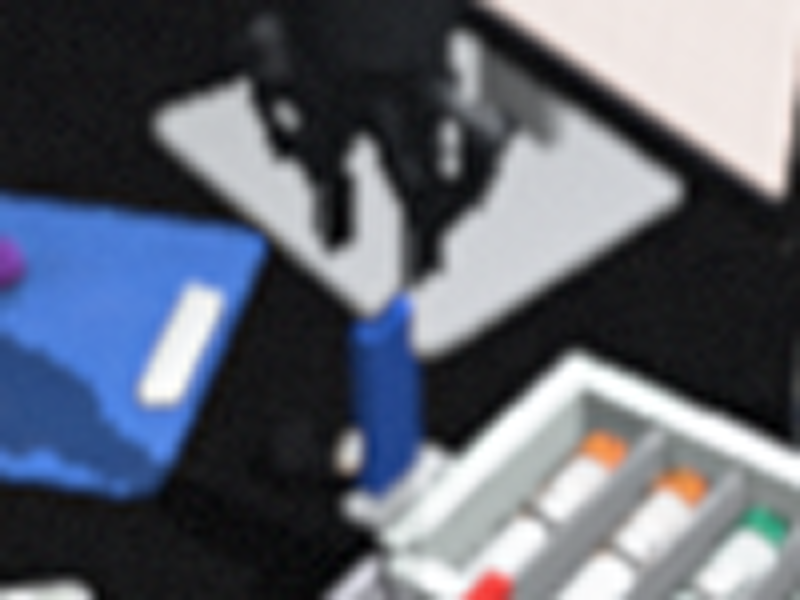

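The fingertips at crop (335,245) and (425,275) straddle the handle top (383,310). Descend, then close.

```bash
python3 -m inch '[[0.45,[0,0.12,-0.01],[-0.004,0,0]],[0.45,[0,0.25,-0.017],[-0.004,0,0]],[0.45,[0,0.38,-0.017],[-0.004,0,0]],[0.45,[0,0.475,-0.017],[-0.004,0,0]],[0.45,[0,0.475,-0.017],[-0.004,0,0]],[0.1,[0,0.475,-0.017],[-0.004,0,0]],[0.0,[0,0.475,-0.017],[-0.004,0,0]],[0.0,[0,0.475,-0.017],[-0.004,0,0]],[0.0,[0,0.475,-0.017],[-0.004,0,0]],[0.0,[0,0.475,-0.017],[-0.004,0,0]]]' 40; python3 -c "
from h import *
togo(hw([0,247,158]))"
```

```text
time_s: 8.85
eef_pos: [559.0, 147.0, 160.1]
orientation: [-90.2, -0.1, 102.9]
contact_force: [-0.6, 4.2, 0.8]
finger_gap: 13.6
t 8.85 tcp [559.  147.  160.1] rpy [-9.020e+01 -1.000e-01  1.029e+02] hop [  0.8 155.8 160.1] F [-0.6  4.2  0.8] gap 13.6
shift [0.608 0.015 0.005] turn [0.002 0.001 0.001]
```

```bash
python3 -m inch '[[0,[0.06,0,0],[0,0,0]],[0,[0.14,0,0],[0,0,0]],[0,[0.22,0,0],[0,0,0]],[0,[0.30,0,0],[0,0,0]],[0,[0.38,0,0],[0,0,0]],[0,[0.46,0,0],[0,0,0]],[0,[0.52,0,0],[0,0,0]],[0,[0.56,0,0],[0,0,0]],[0,[0.56,0,0],[0,0,0]]]'; python3 -c "
from h import *
togo(hw([0,247,158]))"
```

```text
time_s: 9.98
eef_pos: [540.0, 230.2, 160.1]
orientation: [-90.2, -0.2, 103.0]
contact_force: [2.2, 2.8, -4.2]
finger_gap: 13.3
t 9.97 tcp [540.  230.2 160.1] rpy [-90.2  -0.2 103. ] hop [  0.8 241.1 160.1] F [ 2.2  2.8 -4.2] gap 13.3
shift [0.039 0.014 0.005] turn [0.002 0.001 0.002]
```

```bash
python3 -m inch '[[0,[0.015,0,0],[0,0,0]],[0,[0.027,0,0],[0,0,0]],[0,[0.027,0,0],[0,0,0]],[0,[0.027,0,0],[0,0,0]]]'; python3 - <<'E'
from h import *
togo(hw([0,247,158]))
im=get_image("scene"); save(im,"f.png",(200,110,160,120),5)
im=get_image("top"); save(im,"ft.png",(200,110,120,100),6)
togo(hw([0,247,158]))
E
```

```text
time_s: 10.48
eef_pos: [539.2, 233.9, 160.1]
orientation: [-90.2, -0.2, 102.9]
contact_force: [3.4, -2.5, -2.6]
finger_gap: 13.4
t 10.47 tcp [539.2 233.9 160.1] rpy [-90.2  -0.2 102.9] hop [  0.9 244.9 160.1] F [ 3.4 -2.5 -2.6] gap 13.4
shift [0.014 0.014 0.006] turn [0.002 0.001 0.002]
t 10.57 tcp [539.1 233.9 160.1] rpy [-90.2  -0.2 102.9] hop [  0.8 244.9 160.1] F [ 2.4 -1.9 -3.5] gap 13.4
shift [0.014 0.014 0.005] turn [0.002 0.001 0.002]
```

View pics/f.png

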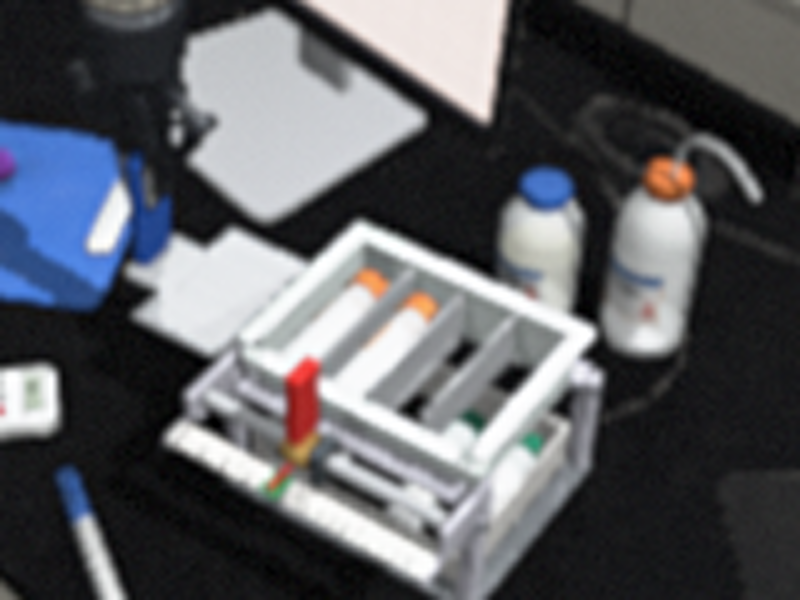

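View pics/ft.png

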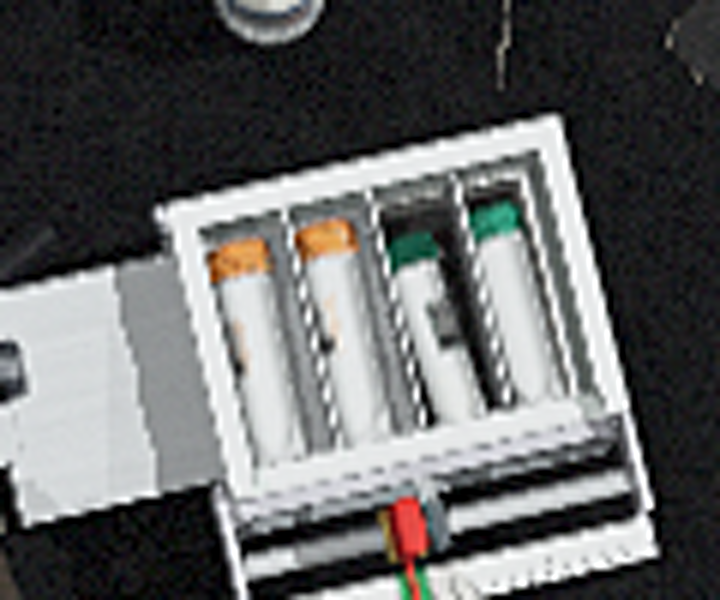

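Both green tubes lie in the tray; the orange ones are still up. The dog at (435,515) is nearly at the collar (405,525). Creep on until it meets it.

```bash
python3 -m inch '[[0,[0.01,0,0],[0,0,0]],[0,[0.01,0,0],[0,0,0]],[0,[0.01,0,0],[0,0,0]]]'; python3 -m inch '[[0,[0.008,0,0],[0,0,0]],[0,[0.008,0,0],[0,0,0]],[0,[0.008,0,0],[0,0,0]]]';python3 - <<'E'
from h import *
togo(hw([0,247,158]))
im=get_image("top"); save(im,"gt.png",(250,180,40,40),15)
E
```

```text
time_s: 10.95
eef_pos: [538.8, 235.4, 160.1]
orientation: [-90.2, -0.2, 102.9]
contact_force: [3.0, -2.5, -3.7]
finger_gap: 13.4
time_s: 11.32
eef_pos: [538.5, 236.7, 160.1]
orientation: [-90.2, -0.2, 102.9]
contact_force: [3.4, -2.6, -2.7]
finger_gap: 13.7
t 11.32 tcp [538.5 236.7 160.1] rpy [-90.2  -0.2 102.9] hop [  0.8 247.7 160.1] F [ 3.4 -2.6 -2.7] gap 13.7
shift [-0.005  0.014  0.006] turn [0.002 0.001 0.002]
```

View pics/gt.png

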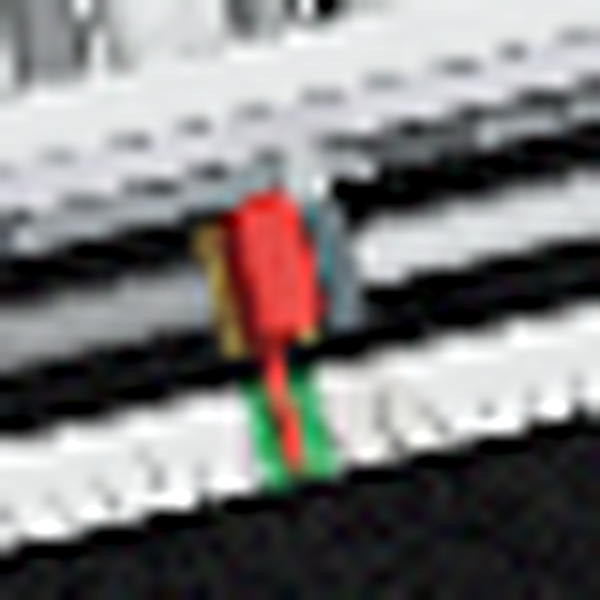

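Dog almost or just touching; pointer mid-band; no force rise yet. I'll creep 1 mm more at a time.

```bash
python3 -m inch '[[0,[0.008,0,0],[0,0,0]],[0,[0.008,0,0],[0,0,0]]]'; python3 -c "
from h import *
togo(hw([0,247,158]))"
```

```text
time_s: 11.62
eef_pos: [538.4, 237.1, 160.1]
orientation: [-90.2, -0.1, 103.0]
contact_force: [3.3, -5.8, -3.4]
finger_gap: 13.6
t 11.62 tcp [538.4 237.1 160.1] rpy [-9.02e+01 -1.00e-01  1.03e+02] hop [  0.9 248.2 160.1] F [ 3.3 -5.8 -3.4] gap 13.6
shift [-0.008  0.014  0.006] turn [0.002 0.001 0.001]
```

Only 0.4 mm of the commanded 1.2 mm was made and the force rose to about 6 N, so the collar is met at an opening of about 92 mm. Push shut.

```bash
python3 -m inch '[[0,[-0.06,0,0],[0,0,0]],[0,[-0.14,0,0],[0,0,0]],[0,[-0.22,0,0],[0,0,0]],[0,[-0.30,0,0],[0,0,0]],[0,[-0.38,0,0],[0,0,0]],[0,[-0.46,0,0],[0,0,0]],[0,[-0.54,0,0],[0,0,0]],[0,[-0.59,0,0],[0,0,0]],[0,[-0.60,0,0],[0,0,0]],[0,[-0.60,0,0],[0,0,0]]]'; python3 -c "
from h import *
togo(hw([0,155.8,160]))"
```

```text
time_s: 12.88
eef_pos: [558.6, 148.7, 160.0]
orientation: [-90.2, -0.0, 103.0]
contact_force: [0.8, -0.4, 0.8]
finger_gap: 13.6
t 12.88 tcp [558.6 148.7 160. ] rpy [-90.2  -0.  103. ] hop [  0.7 157.5 160. ] F [ 0.8 -0.4  0.8] gap 13.6
shift [-0.011  0.     0.005] turn [0.002 0.001 0.   ]
```

```bash
python3 -m inch '[[0,[-0.013,0,0],[0,0,0]],[0,[-0.02,0,0],[0,0,0]],[0,[-0.025,0,0],[0,0,0]],[0,[-0.025,0,0],[0,0,0]]]'; python3 -c "
from h import *
togo(hw([0,155.8,160]))"
```

```text
time_s: 13.38
eef_pos: [559.0, 147.0, 160.1]
orientation: [-90.2, -0.2, 103.0]
contact_force: [-0.9, 7.3, -0.2]
finger_gap: 13.2
t 13.38 tcp [559.  147.  160.1] rpy [-90.2  -0.2 103. ] hop [  0.8 155.8 160.1] F [-0.9  7.3 -0.2] gap 13.2
shift [0.    0.001 0.005] turn [0.002 0.001 0.002]
```

```bash
python3 -m inch '[[0,[-0.03,0,0],[0,0,0]],[0,[-0.03,0,0],[0,0,0]],[0,[-0.03,0,0],[0,0,0]]]'; python3 -c "
from h import *
togo(hw([0,155.8,160]))"
```

```text
time_s: 13.75
eef_pos: [559.0, 147.0, 160.2]
orientation: [-90.2, -0.6, 103.0]
contact_force: [-3.3, 14.8, 0.7]
finger_gap: 13.5
t 13.75 tcp [559.  147.  160.2] rpy [-90.2  -0.6 103. ] hop [  0.7 155.8 160.2] F [-3.3 14.8  0.7] gap 13.5
shift [0.    0.001 0.005] turn [0.002 0.001 0.007]
```

Hard end stop at the start position. Release and rise.

```bash
python3 -m inch '[[0,[0,0,0],[0,0,0]],[0.3,[0,0,0],[0,0,0]],[0.45,[0,0,0],[0,0,0]],[0.45,[0,0,0],[0,0,0]],[0.45,[0,-0.15,0],[0,0,0]],[0.45,[0,-0.35,0],[0,0,0]],[0.45,[0,-0.55,0],[0,0,0]],[0.45,[0,-0.7,0],[0,0,0]]]'; python3 -m inch '[[0.45,[0.25,0,0.1],[0,0,0]],[0.45,[0.6,0,0.3],[0,0,0]],[0.45,[1,0,0.5],[0,0,0]],[0.45,[1,0,0.5],[0,0,0]],[0.45,[1,0,0.5],[0,0,0]]]'; python3 - <<'E'
from h import *
togo(hw([0,155.8,160]))
im=get_image("scene"); save(im,"z.png",(200,110,160,120),5)
im=get_image("top"); save(im,"zt.png",(200,110,120,100),6.6)
P=cloud(im);k=mask(im,'blue')&(P[...,2]>195)&(abs(P[...,0]-558)<40)&(abs(P[...,1]-146)<60)
print(P[k].mean(0),wh(P[k].mean(0)))
k=mask(im,'red')&(P[...,2]>185)&(abs(P[...,0]-480)<40)&(abs(P[...,1])<60)
print(wh(P[k].mean(0)))
E
```

```text
time_s: 14.75
eef_pos: [559.4, 145.5, 266.8]
orientation: [-90.3, -0.6, 103.0]
contact_force: [1.1, 0.1, 0.1]
finger_gap: 38.2
time_s: 15.38
eef_pos: [452.8, 274.8, 268.2]
orientation: [-90.3, -0.5, 103.0]
contact_force: [-0.3, 0.4, 0.5]
finger_gap: 38.4
t 15.38 tcp [452.8 274.8 268.2] rpy [-90.3  -0.5 103. ] hop [-74.2 304.1 268.2] F [-0.3  0.4  0.5] gap 38.4
shift [-0.996  0.715 -0.488] turn [0.003 0.001 0.006]
[559.86226092 146.34446195 201.02493589] [  1.48628657 154.92271256 201.02493589]
[-108.56122027   22.18194994  193.28440982]
```

View pics/z.png

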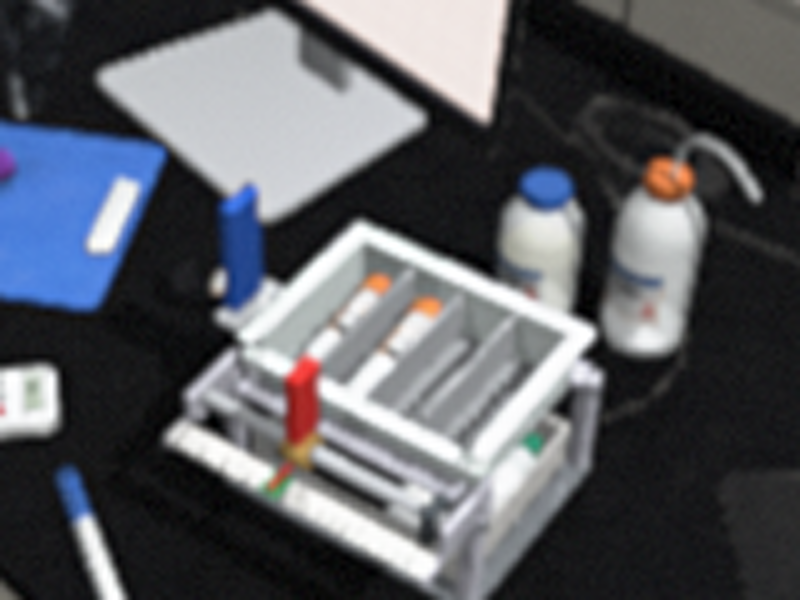

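View pics/zt.png

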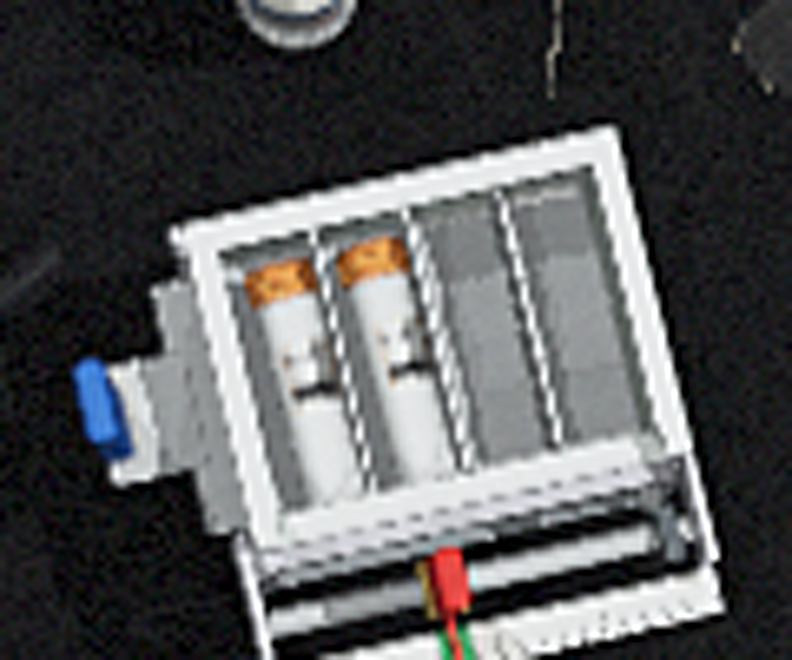

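The gate is shut, with both right-hand lanes empty and closed. A green cap shows in the tray, both orange tubes are in the hopper and the pointer is on the band. The robot is clear of everything.

```bash
python3 -c "
from bench import *
print(finish_job())"
```

```text
the job is handed in; nothing more can be done
None
```

The job is done and handed in at about 15.5 s of the 58 s allowed; no verdict came back.

- **Collar:** I slid it about 28 mm until its pointer stood on the green band and let go. It is now within about 1 mm of the band's middle.
- **Gate out:** I pulled it by the blue handle to about 92 mm. There the force rose to about 6 N and the movement stalled, which I took as meeting the collar. Both green tubes dropped.
- **Gate shut:** I pushed it back to its starting position, where it met a hard stop at about 15 N.

In the last pictures the gate is shut, both green lanes are empty and both orange tubes are still in the hopper. The pointer is on the band and the gripper is clear of everything. With the gate open, both green tubes could be seen below; now it is shut, only one green cap shows, because the hopper hides the other.

I never touched the bottle, the timer or the look-alike tubes, but I did not measure their positions again at the end. No check failed.

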